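# Pull the rejected powder jars from under the lamp

## Task

Two of the four jars in the leaning kit rack under the lamp bar are rejects: an upright tab stands on the cap. Take these two out and stand both upright on the floor of the side bin, lowering each gently until it touches the floor before you let go, since the height of that floor is not known beforehand; do not drop or slam them. Leave the two plain-capped jars in their pockets and the mug, the tape roll and the brush where they are.

Things in the scene. Friction and masses are not known exactly. Their poses are not given: they have to be found in the camera images.
- rack: fixed black rack, 310 mm wide, with a row of four round pockets 44 mm across, 40 mm deep, at y = -120, -40, 40, 120 mm. Origin on the table under its middle, y along the row, z up. Its face slopes 30 degrees and faces -x (the robot), its far edge about 115 mm high, so the jars lean with their caps to -x.
- lamp_mid (a point): middle of the fixed lamp bar over the jars: 16 mm thick, 14 mm high, level along the rack's y, on bent posts at the rack's x = 75, y = -175 and 175 mm. It is in the way of a gripper that comes straight down on a jar, not of one that comes along the jars' axes.
- reject_a: REJECT: round screw-cap jar, 40 mm diameter, 80 mm from underside to the flat cap top (white body 58 mm, grey cap 22 mm, same diameter), about 90 g; origin: centre of its underside, z along its axis to the cap. Starts leaning 30 degrees in a rack pocket, about 40 mm standing out. On the cap stands a grey tab, 30 mm wide along the jar's y, 8 mm thick along x and 22 mm high.
- reject_b: REJECT: the same tabbed jar as reject_a (tab on the cap, same sizes and origin).
- good_a: good jar: round screw-cap jar, 40 mm diameter, 80 mm from underside to the flat cap top (white body 58 mm, grey cap 22 mm, same diameter), about 90 g; origin: centre of its underside, z along its axis to the cap. Starts leaning 30 degrees in a rack pocket, about 40 mm standing out. Its cap is plain and flat: leave it in its pocket.
- good_b: good jar: the same plain-capped jar as good_a.
- bin: fixed grey open side bin, 200 mm (x) by 150 mm (y) outside, walls 5 mm thick and 60 mm high; origin on the table under its middle, z up. Inside lies a flat black adjustable floor, level, whose upper side stands anywhere from 10 to 36 mm above the table; it is firm, so feel for it at 15 mm/s or so: over about 35 N on it is too hard.
- mug: bystander: black mug, 82 mm across, 95 mm high; origin: centre of its underside, handle at its +y.
- tape_roll: bystander: cardboard tape roll standing on its end, 60 mm across, 48 mm high; origin: centre of its underside.
- brush: bystander: hand brush lying on the table along its own x; origin: on its underside.
Mind the look-alikes: they are no part of the job. Of the things that look like the bin, the largest one is meant.

How it is judged:
By the outcome, as a careful person would: the job done as asked, in the order asked, and still so for the second after the job is handed in, with the robot touching nothing.
It also fails if it takes over 69 s, if anything falls off the work surface, if the arm or the gripper's body presses on something with over 40 N, if the wrist force passes 120 N, or if a joint passes its speed limit or range.

## Robot

A 7-joint arm with a two-finger parallel gripper is mounted at the origin on the work surface. World frame = base frame: x ahead of the robot, y to its left, z up, the work surface at z = 0. Lengths are in m, angles in rad, forces in N, time in s.
With the tool pointing down it reaches from about 0.4 to 0.9 m from the base axis. Payload 5.5 kg.
Tool frame: the origin (TCP) lies midway between the tips of the shut fingers; the grasp point (between the pads) lies 19 mm behind it (manip.grip_depth is the distance from the TCP to the grasp point, in m); z points along the fingers, x is the direction in which the jaws open and shut, and the axes are right-handed (so a half turn about z gives the same grasp; the last joint's range is limited). The gripper opens to 92 mm and grips with 3 to 60 N. Pads are 19 mm wide; open, the fingers measure 130 mm over their backs; the gripper's body (75 mm by 190 mm) begins 47 mm behind the grasp point.
Start: joints at [-0.995, 0.501, -0.427, 1.55, 0.221, 1.138, -0.21], TCP at [0.2, 0.618, 0.227] pointing down, gripper open.
Joint ranges: [-2.88, 2.88], [-0.31, 2.03], [-1.54, 1.56], [0.2, 2.42], [-1.41, 4.55], [0.19, 2.02], [-2.57, 2.57]. Speed limits (rad/s): [2.57, 2.57, 3.14, 3.14, 3.14, 3.14, 3.14].

## Interface

Orientations are given as a unit quaternion [x, y, z, w].
In Python, from bench import manip, effector, viewer gives the robot as it stands. Calls block until the motion is done:
- manip.move_pose(position, orientation): joint-space move of the TCP to a pose.
- manip.servo_line(position, ori=None, vel=0.15): straight line of the TCP; ori=None keeps the orientation; vel is the mean speed in m/s.
- manip.movej(angles): joint-space move.
- effector.open_jaws() and effector.close(f_grip=None): open the fingers fully, or close them until they stop; f_grip is the grip in N (None keeps the last).
- manip.sleep(seconds).
- manip.solve_ik(position, orientation): joint angles nearest the present ones, or None.
- viewer.get_image(name): name is "scene" or "top" or "wrist"; returns the picture (384x512x3 uint8, red, green, blue); there is no depth.
- viewer.get_calibration(name): a dict with "vfov" (degrees; the focal length in pixels is half the picture's height over the tangent of half this angle, whatever the lens; pixels are square), "cx", "cy" (the principal point, pixels), "dist_coeffs" ([k1, k2, p1, p2, k3] as OpenCV has them; the pictures are not rectified), "eye" and "attitude" of the camera in the world. Camera axes: x right, y down, z forward; pixel columns grow to the right and rows downward; lengths in m; the calibration is good to about 2 mm. A picture is of the moment at which its call begins: read the wrist's pose just before it. get_calibration takes no time and is no camera call; for the wrist camera it gives the pose at the moment of the call.
A pose or a line that the arm cannot do raises manip.PlanningError and nothing moves.
- manip.hand_in(): hands the job in, once; it reports no verdict.
Readings, each from a call of its own:
- manip.current_clock(): time.
- manip.current_q(): joint angles.
- manip.current_joint_velocities(): joint speeds.
- manip.current_tau(): joint torques, N m.
- manip.current_tool_pos(): TCP position.
- manip.current_tcp_rot(): TCP orientation.
- manip.current_force(): force on the tool from outside, world axes, zero at the start.
- manip.current_wrist_torque(): the same for the moment, N m.
- manip.current_finger_gap(): finger opening in m.
Only numpy, scipy, OpenCV 4.12 (cv2) and the standard library are available. Lean on these libraries where they do the work, as an engineer would, in place of code of your own. Each camera call takes 0.05 s, during which the arm holds its last target. There are 200 camera calls.

## Working session

There is one attempt and no reset: what is moved stays moved. The work goes in short steps, each a Python script; the robot and the scene stay as the last script left them, time stands still between calls to the robot, and variables do not carry over. Pictures are saved under pics/ and viewed, about 8 in all and at most 12, crops included, and the job is handed in when it is done.

```bash
ls; mkdir -p pics; python3 - <<'E'
from bench import manip, effector, viewer
import cv2,numpy as np
ims=[]
for n in ["scene","top"]:
    im=viewer.get_image(n); cv2.imwrite(f"pics/{n}0.png",im[:,:,::-1]); c=viewer.get_calibration(n); print(n,c)
    
print(manip.current_clock(),manip.grip_depth,manip.current_tcp_rot(),viewer.get_calibration("wrist"))
E
```

```text
pics
scene {'vfov': 56.26706849626889, 'cx': 254.97648714508128, 'cy': 187.50616894883032, 'dist_coeffs': array([-0.09483321,  0.        ,  0.        ,  0.        ,  0.        ]), 'eye': array([1.01771999, 0.10687096, 0.96122164]), 'attitude': array([ 0.54299965,  0.78483382, -0.24942648, -0.1642367 ])}
top {'vfov': 49.54725447217783, 'cx': 253.55836767886234, 'cy': 195.34138343105508, 'dist_coeffs': array([-0.01030275,  0.        ,  0.        ,  0.        ,  0.        ]), 'eye': array([ 0.38737839, -0.0926548 ,  1.44735388]), 'attitude': array([ 0.71177632, -0.70098044,  0.03546474, -0.02726069])}
0.1 0.0188 [ 8.08604449e-01  5.88351943e-01 -7.50293313e-04  5.23332480e-04] {'vfov': 70.32318251909507, 'cx': 255.1126619316308, 'cy': 188.25618894064533, 'dist_coeffs': array([-0.05749751,  0.        ,  0.        ,  0.        ,  0.        ]), 'eye': array([0.12681449, 0.64206316, 0.38314522]), 'attitude': array([0.79982716, 0.58231723, 0.08466861, 0.11838239])}
```

View pics/scene0.png

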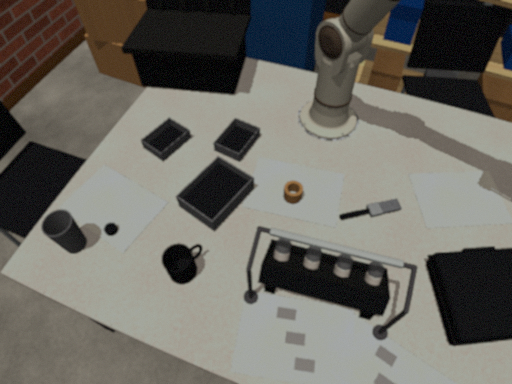

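View pics/top0.png

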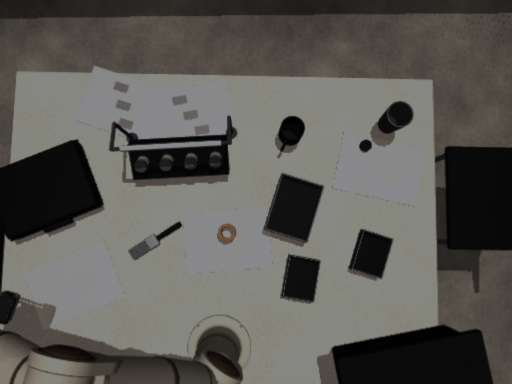

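The scene view shows the rack near (325,275) with four caps at about (282,248), (313,258), (343,266) and (374,273), and the lamp bar running from (262,230) to (413,265). The bin look-alikes in the scene view are trays at (166,139), (237,139) and (216,190). The largest is (216,190), or (294,207) in the top view, and that is the one meant. I'll enlarge both.

```bash
python3 - <<'E'
import cv2,numpy as np
s=cv2.imread("pics/scene0.png");t=cv2.imread("pics/top0.png")
def crop(im,x,y,w,h,W,H): return cv2.resize(im[y:y+h,x:x+w],(W,H),interpolation=cv2.INTER_CUBIC)
a=crop(s,240,220,180,120,450,300); b=crop(t,105,115,135,70,450,233)
c=crop(s,130,110,140,120,350,300); d=crop(t,255,165,140,140,350,350)[:300]
g=lambda x:np.clip(255*(x/255.)**.6,0,255).astype(np.uint8)
b=cv2.copyMakeBorder(b,0,67,0,0,cv2.BORDER_CONSTANT)
cv2.imwrite("pics/c1.png",g(np.vstack([np.hstack([a,c]),np.hstack([b,d])])))
E
```

```text
(no output)
```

View pics/c1.png

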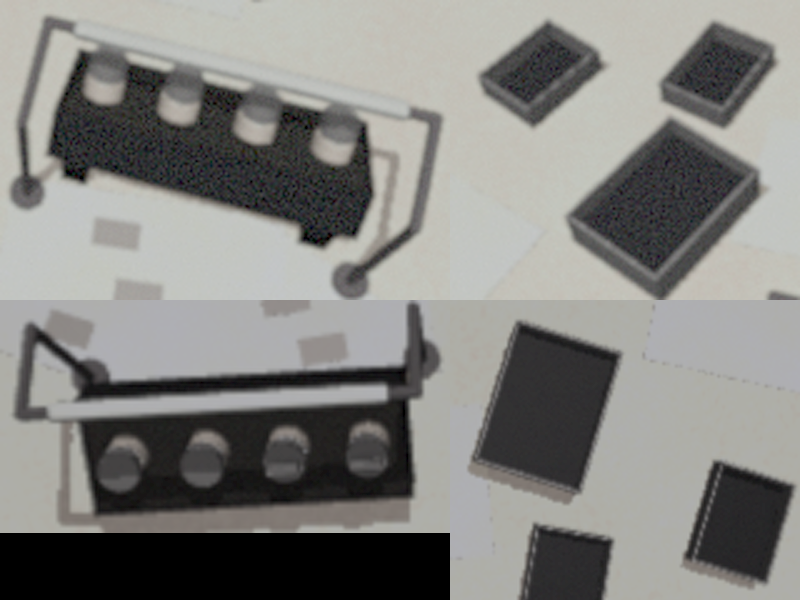

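```bash
cat > h.py <<'E'
import cv2,numpy as np
from scipy.spatial.transform import Rotation as R
from bench import manip, effector, viewer
def ray(c,px):
    f=192/np.tan(np.radians(c["vfov"])/2)
    K=np.array([[f,0,c["cx"]],[0,f,c["cy"]],[0,0,1]])
    u=cv2.undistortPoints(np.array(px,float).reshape(-1,1,2),K,np.array(c["dist_coeffs"])).reshape(-1,2)
    d=np.c_[u,np.ones(len(u))]@R.from_quat(c["attitude"]).as_matrix().T
    return np.array(c["eye"]),d
def plane(c,px,z):
    e,d=ray(c,px); return e+d*((z-e[2])/d[:,2])[:,None]
def tri(c1,p1,c2,p2):
    e1,d1=ray(c1,p1);e2,d2=ray(c2,p2);out=[]
    for a,b in zip(d1,d2):
        s=np.linalg.lstsq(np.c_[a,-b],e2-e1,rcond=None)[0]
        A=e1+s[0]*a;B=e2+s[1]*b; out.append(np.r_[(A+B)/2,np.linalg.norm(A-B)])
    return np.array(out)
def proj(c,P):
    f=192/np.tan(np.radians(c["vfov"])/2)
    K=np.array([[f,0,c["cx"]],[0,f,c["cy"]],[0,0,1]])
    Rm=R.from_quat(c["attitude"]).as_matrix().T
    return cv2.projectPoints(np.array(P,float).reshape(-1,1,3),cv2.Rodrigues(Rm)[0],-Rm@c["eye"],K,np.array(c["dist_coeffs"]))[0].reshape(-1,2)
E
python3 - <<'E'
from h import *
np.set_printoptions(precision=4,suppress=True)
S=viewer.get_calibration("scene");T=viewer.get_calibration("top")
print("bar",tri(T,[(119.4,148.6),(221.4,143.2)],S,[(404,264),(271.2,231.2)]))
t=[(141,166),(166.5,164.5),(190.5,164),(215,163)]
s=[(240+x*.4,220+y*.4) for x,y in [(338,120),(260,100),(183,80),(107,62)]]
print("caps",tri(T,t,S,s))
b=np.array([(518,322),(621,352),(577,490),(480,460)],float);bt=np.c_[255+(b[:,0]-450)/2.5,165+(b[:,1]-300)/2.5]
b=np.array([(658,270),(570,215),(670,120),(760,172)],float);bs=np.c_[130+(b[:,0]-450)/2.5,110+b[:,1]/2.5]
print("bin");
for q in (tri(T,bt,S,bs),plane(T,bt,.06),plane(S,bs,.06)):
    q=q[:,:];print(q,q.mean(0),np.linalg.norm(np.diff(q[[0,1,2,3,0],:2],axis=0),axis=1))
# rack near bottom corner (z=0?) from scene far-side feet
print("rack top-view corners",plane(T,[(105+x*.3,115+(y-300)*.3) for x,y in [(95,514),(412,497),(80,378),(408,368)]],0))
E
```

```text
bar [[ 0.6273  0.2927  0.2354  0.0027]
 [ 0.6489 -0.0064  0.2308  0.0039]]
caps [[0.5959 0.2581 0.1115 0.0005]
 [0.602  0.1772 0.1116 0.0022]
 [0.6056 0.0987 0.1083 0.0006]
 [0.6112 0.0189 0.104  0.0021]]
bin
[[ 0.5838 -0.2013  0.0662  0.003 ]
 [ 0.5461 -0.3404  0.054   0.0063]
 [ 0.3615 -0.286   0.0476  0.0013]
 [ 0.3979 -0.1506  0.043   0.0092]] [ 0.4723 -0.2446  0.0527  0.005 ] [0.1441 0.1925 0.1402 0.1926]
[[ 0.5853 -0.2032  0.06  ]
 [ 0.5469 -0.3422  0.06  ]
 [ 0.3614 -0.2836  0.06  ]
 [ 0.3993 -0.1542  0.06  ]] [ 0.4732 -0.2458  0.06  ] [0.1442 0.1945 0.1348 0.1923]
[[ 0.5803 -0.2021  0.06  ]
 [ 0.5482 -0.3344  0.06  ]
 [ 0.3706 -0.2812  0.06  ]
 [ 0.4081 -0.1415  0.06  ]] [ 0.4768 -0.2398  0.06  ] [0.1362 0.1854 0.1447 0.1825]
rack top-view corners [[ 0.5663  0.312   0.    ]
 [ 0.5897 -0.0199  0.    ]
 [ 0.7109  0.3337  0.    ]
 [ 0.7276 -0.0129  0.    ]]
```

```bash
cat >> h.py <<'E'
YAW=np.radians(3.8)
def tool(th=0,tilt=30,yaw=YAW):
    """tool along jar axis in the rack frame; th turns the jaws about the tool z"""
    t=np.radians(tilt)
    z=np.array([np.sin(t),0,-np.cos(t)]);y=np.array([np.cos(t),0,np.sin(t)]);x=np.cross(y,z)
    return (R.from_euler('z',yaw)*R.from_matrix(np.c_[x,y,z])*R.from_euler('z',th,degrees=True))
def snap(name,n="wrist"):
    c=viewer.get_calibration(n); im=viewer.get_image(n)
    cv2.imwrite(f"pics/{name}.png",im[:,:,::-1]); np.save(f"pics/{name}.npy",c,allow_pickle=True); return c
def cal(name): return np.load(f"pics/{name}.npy",allow_pickle=True).item()
E
python3 - <<'E'
from h import *
r=tool(); p=np.array([.604,.138,.112])-.15*r.as_matrix()[:,2]
q=r.as_quat(); print(p,q,manip.solve_ik(p,q))
manip.move_pose(p,q); print(manip.current_clock(),manip.current_q())
snap("w1")
p2=p+r.as_matrix()[:,0]*-.06; manip.servo_line(p2,vel=.15); snap("w2"); print(manip.current_clock())
E
```

```text
[0.52916489 0.13302946 0.24190381] [0.65999178 0.7052826  0.1889799  0.17684427] [-3.74771295e-01  2.22048643e-03 -3.29720831e-02  2.24698773e+00
  4.16493937e-01  4.26816974e-01  8.89477105e-01]
2.1917 [-0.37558775  0.00275942 -0.03393457  2.24601836  0.41636463  0.42677364
  0.88919822]
2.8417
```

```bash
python3 -c "
import cv2,numpy as np
g=lambda x:np.clip(255*(x/255.)**.6,0,255).astype(np.uint8)
a=cv2.imread('pics/w1.png');b=cv2.imread('pics/w2.png')
cv2.imwrite('pics/w1b.png',g(cv2.resize(a,(800,600),interpolation=cv2.INTER_CUBIC)));cv2.imwrite('pics/w2b.png',g(cv2.resize(b,(800,600),interpolation=cv2.INTER_CUBIC)))"
```

```text
(no output)
```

View pics/w1b.png

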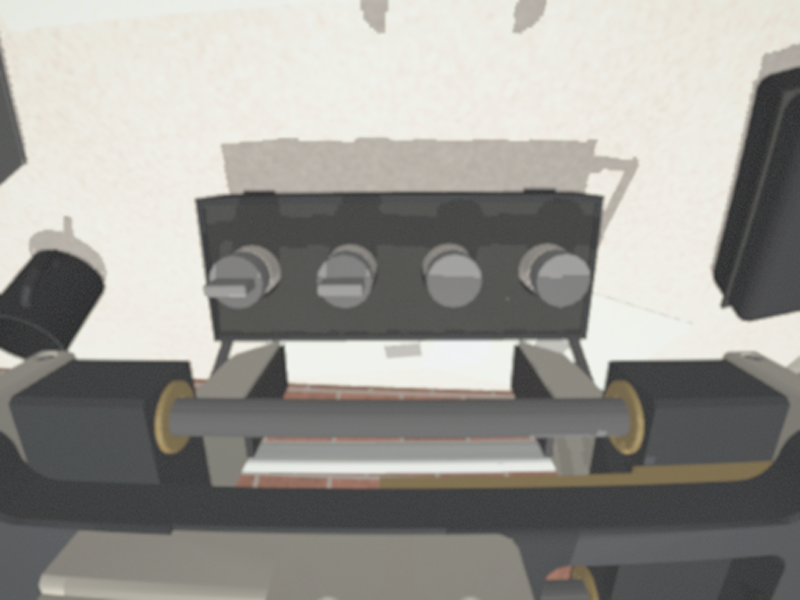

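View pics/w2b.png

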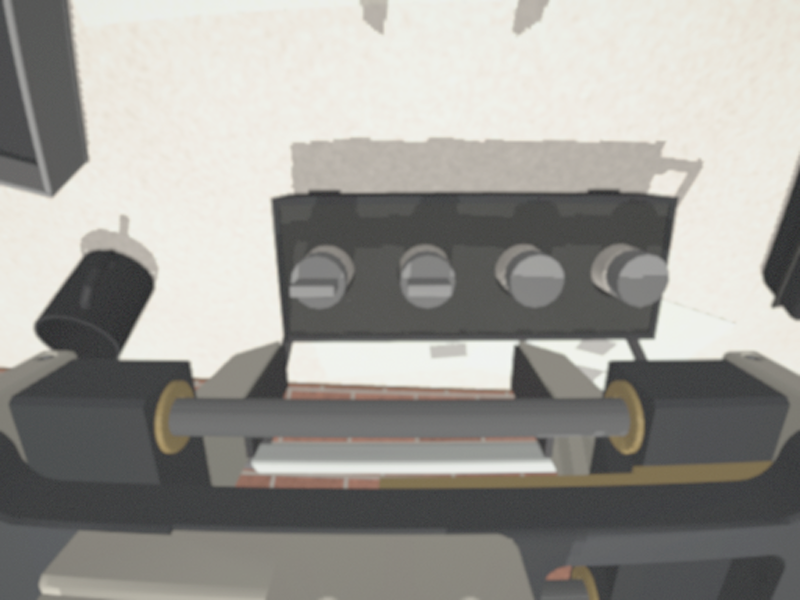

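The wrist views w1 and w2 show tabs on the two left caps, at about (232,290) and (342,288) in the enlarged w1. The two right caps, (453,280) and (562,279), are plain. Left is the mug side, which is -y, so the rejects sit at rack y = -120 and -40. The lamp bar appears at row 458.

```bash
python3 - <<'E'
from h import *
np.set_printoptions(precision=4,suppress=True)
k=512/800
g=lambda l:(np.array(l,float)+.5)*k-.5
W1,W2=cal("w1"),cal("w2")
T=viewer.get_calibration("top");S=viewer.get_calibration("scene")
C=tri(W1,g([(238,280),(345,280),(453,280),(562,279)]),W2,g([(320,281),(428,280),(536,280),(641,280)]))
print(C); d=C[3]-C[0];print("yaw",np.degrees(np.arctan2(-d[0],d[1])),np.linalg.norm(np.diff(C[:,:3],axis=0),axis=1))
# rack top far edge / near edge not needed. bar: rays in plane perpendicular to row
yaw=np.arctan2(-d[0],d[1]);ex=np.array([np.cos(yaw),np.sin(yaw),0]);ey=np.array([-np.sin(yaw),np.cos(yaw),0])
A=[];b=[]
for c,p in ((W1,g([(400,458)])),(W2,g([(400,459)])),(T,[(170.4,145.9)]),(S,[(337.6,247.6)])):
    e,r=ray(c,p); n=np.cross(r[0],ey); n/=np.linalg.norm(n); A.append([n@ex,n[2]]); b.append(n@e)
x,*_=np.linalg.lstsq(np.array(A),np.array(b),rcond=None)
print("bar X,Z",x,"res",np.array(A)@x-b)
c=C[:,:3].mean(0); dX=x[0]-c@ex; dZ=x[1]-c[2]
print("cap centre in row frame",c@ex,c@ey,c[2],"bar along axis",-.5*dX+.866*dZ,"upslope",.866*dX+.5*dZ)
E
```

```text
[[0.6104 0.0212 0.1194 0.0005]
 [0.6052 0.0998 0.1188 0.0002]
 [0.598  0.1779 0.1207 0.0002]
 [0.5961 0.2599 0.1164 0.0005]]
yaw 3.444806374012349 [0.0788 0.0785 0.0821]
bar X,Z [0.6457 0.2361] res [ 0.0001 -0.0005  0.0006 -0.0005]
cap centre in row frame 0.6097478599145101 0.10324110598748952 0.11881019313478264 bar along axis 0.08354734245017463 upslope 0.08978566246235083
```

```bash
cat >> h.py <<'E'
RY=np.radians(3.45)
EX=np.array([np.cos(RY),np.sin(RY),0]);EY=np.array([-np.sin(RY),np.cos(RY),0])
CAPC=.6097*EX+.1032*EY+np.array([0,0,.1188])
def cap(y): return CAPC+y*EY
BIN=np.array([.474,-.245,0]); BY=np.radians(-15)
def binpt(x,y,z): return BIN+R.from_euler('z',BY).apply([x,y,0])+[0,0,z]
def down(flip=0,off=0):  # jaws along bin y
    return R.from_euler('z',BY)*R.from_matrix(np.array([[0,1,0],[1,0,0],[0,0,-1.]]))*R.from_euler('z',180*flip+off,degrees=True)
DEP=.013+.0188
E
python3 - <<'E'
from h import *
np.set_printoptions(precision=3,suppress=True)
for y in (-.12,-.04):
  for th in (24,-24,204,156):
    r=tool(th,yaw=RY);z=r.as_matrix()[:,2]
    print(y,th,[manip.solve_ik(cap(y)+z*d,r.as_quat()) for d in (-.1,DEP)])
for x in (.045,-.045):
  for f in (0,1):
    print(x,f,[manip.solve_ik(binpt(x,0,z),down(f).as_quat()) for z in (.2,.06)])
E
```

```text
-0.12 24 [array([-0.197,  0.08 ,  0.115,  2.269,  0.012,  0.27 ,  1.117]), array([ 0.797,  0.704, -1.084,  2.167,  1.624,  0.571, -0.231])]
-0.12 -24 [array([-0.219,  0.08 ,  0.138,  2.269,  0.004,  0.269,  1.962]), array([ 0.47 ,  0.495, -0.648,  2.175,  1.522,  0.28 ,  0.569])]
-0.12 204 [array([-1.324,  0.286,  1.409,  2.292, -0.908,  0.4  , -1.147]), array([-1.064,  1.003,  1.352,  2.219,  4.489,  0.897, -0.598])]
-0.12 156 [array([-0.242,  0.08 ,  0.163,  2.27 , -0.004,  0.269, -1.172]), array([ 0.918,  0.906, -1.304,  2.164,  1.695,  0.804, -2.486])]
-0.04 24 [array([-0.316,  0.091,  0.021,  2.256,  0.392,  0.305,  0.571]), array([ 0.735,  0.913, -1.304,  2.154,  1.712,  0.897, -0.342])]
-0.04 -24 [array([-0.338,  0.091,  0.044,  2.257,  0.385,  0.304,  1.415]), array([ 0.107,  0.451, -0.429,  2.171,  1.481,  0.27 ,  0.411])]
-0.04 204 [array([-1.517,  0.316,  1.407,  2.282, -0.749,  0.356, -1.482]), array([-1.239,  1.009,  1.352,  2.21 ,  4.523,  0.815, -0.782])]
-0.04 156 [array([-0.412,  0.089,  0.122,  2.259,  0.362,  0.301, -1.705]), array([-1.239,  1.009,  1.352,  2.21 ,  4.523,  0.815,  0.056])]
0.045 0 [array([ 0.056,  0.392,  0.454,  1.789, -0.2  ,  1.006,  1.897]), array([ 0.035,  0.605,  0.496,  1.879, -0.404,  0.758,  2.063])]
0.045 1 [array([-0.475,  0.794,  1.357,  1.804, -0.822,  1.257, -0.716]), array([-0.441,  1.12 ,  1.349,  1.893, -1.191,  1.239, -0.496])]
-0.045 0 [array([ 0.068,  0.226,  0.428,  1.996, -0.115,  0.943,  1.863]), array([ 0.029,  0.48 ,  0.5  ,  2.094, -0.373,  0.653,  2.09 ])]
-0.045 1 [array([-0.593,  0.568,  1.368,  2.011, -0.634,  1.096, -0.77 ]), array([-0.503,  1.005,  1.351,  2.107, -1.152,  1.124, -0.389])]
```

```bash
python3 - <<'E'
from h import *
np.set_printoptions(precision=3,suppress=True)
r=tool(-24,yaw=RY);z=r.as_matrix()[:,2]
manip.move_pose(cap(-.12)-z*.1,r.as_quat()); print(manip.current_clock(),manip.current_q())
for d in np.linspace(-.1,DEP,9): print(d,manip.solve_ik(cap(-.12)+z*d,r.as_quat()))
E
```

```text
3.6083 [-0.22   0.08   0.137  2.269  0.005  0.27   1.959]
-0.1 [-0.219  0.08   0.138  2.269  0.004  0.269  1.962]
-0.083525 [-0.21   0.122  0.132  2.265 -0.018  0.232  1.983]
-0.06705 [-0.199  0.164  0.122  2.259 -0.042  0.197  2.006]
-0.05057500000000001 [ 0.302  0.231 -0.425  2.237  0.576  0.2    1.424]
-0.034100000000000005 [ 0.494  0.31  -0.648  2.223  0.97   0.238  1.065]
-0.017625000000000002 [ 0.49   0.357 -0.652  2.213  1.137  0.243  0.912]
-0.0011500000000000121 [ 0.484  0.404 -0.653  2.201  1.285  0.253  0.777]
0.015324999999999991 [ 0.478  0.45  -0.652  2.189  1.413  0.266  0.664]
0.0318 [ 0.47   0.495 -0.648  2.175  1.522  0.28   0.569]
```

```bash
python3 - <<'E'
from h import *
np.set_printoptions(precision=3,suppress=True)
r=tool(-24,yaw=RY);z=r.as_matrix()[:,2]
manip.movej(manip.solve_ik(cap(-.12)-z*.05,r.as_quat()))
for d in (-.03,-.01,.01):
    manip.servo_line(cap(-.12)+z*d,r.as_quat(),vel=.06); print(manip.current_clock(),manip.current_q(),manip.current_force())
snap("w3");snap("s3","scene");snap("t3","top")
a=cv2.imread('pics/s3.png')[170:350,200:440];b=cv2.imread('pics/w3.png')
g=lambda x:np.clip(255*(x/255.)**.6,0,255).astype(np.uint8)
cv2.imwrite('pics/v3.png',g(np.hstack([cv2.resize(a,(400,300)),cv2.resize(b,(400,300))])))
E
```

```text
4.75 [ 0.352  0.293 -0.489  2.224  0.859  0.195  1.158] [0.019 0.207 0.475]
5.2333 [ 0.363  0.349 -0.508  2.211  1.095  0.196  0.937] [-0.259 -0.55  -0.845]
5.7167 [ 0.349  0.4   -0.497  2.197  1.291  0.197  0.752] [ 0.628  0.172 -0.393]
```

View pics/v3.png

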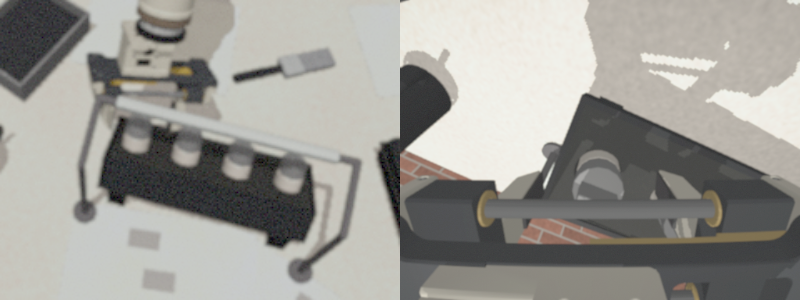

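The wrist view shows the tabbed cap centred between the fingers at (600,175), with nothing touching, and the gripper body clear on the robot's side of the bar.

```bash
python3 - <<'E'
from h import *
np.set_printoptions(precision=3,suppress=True)
r=tool(-24,yaw=RY);z=r.as_matrix()[:,2]
manip.servo_line(cap(-.12)+z*DEP,r.as_quat(),vel=.04); print(manip.current_clock(),manip.current_q(),manip.current_force())
effector.close(20); print(manip.current_finger_gap(),manip.current_force())
f0=manip.current_force()
for d in (.02,-.02,-.06,-.12):
    manip.servo_line(cap(-.12)+z*d,r.as_quat(),vel=.08); print(d,manip.current_clock(),manip.current_q(),manip.current_force(),manip.current_finger_gap())
for f in (0,1): print(manip.solve_ik(binpt(.045,0,.2),down(f).as_quat()))
E
```

```text
6.5583 [ 0.323  0.453 -0.472  2.18   1.479  0.197  0.573] [0.798 0.215 0.465]
0.03963068155317963 [-0.278  0.559  0.006]
0.02 7.725 [ 0.346  0.427 -0.496  2.189  1.388  0.201  0.661] [-0.024 -0.449 -0.281] 0.03969395347622521
-0.02 8.375 [ 0.486  0.35  -0.646  2.214  1.112  0.24   0.934] [-0.426 -0.25  -1.564] 0.03961684280601106
-0.06 9.025 [ 0.675  0.276 -0.84   2.231  0.873  0.288  1.167] [ 0.54   0.643 -0.841] 0.039496349663329086
-0.12 9.925 [ 1.077  0.145 -1.213  2.241  0.457  0.355  1.563] [ 0.782  0.335 -1.217] 0.03973269243138521
[ 1.063  0.504 -0.858  1.754  0.427  1.081  1.37 ]
[-0.392  0.62   1.134  1.802 -0.621  1.131 -0.879]
```

```bash
cat >> h.py <<'E'
def fz(n=4):
    v=[]
    for _ in range(n): v.append(manip.current_force()[2]); manip.sleep(.01)
    return np.mean(v)
def place(x,zstart):
    q=down(0).as_quat()
    manip.move_pose(binpt(x,0,.2),q); print("above",manip.current_clock(),manip.current_q(),manip.current_finger_gap())
    manip.servo_line(binpt(x,0,zstart),q,vel=.12); manip.sleep(.2); f0=fz(10); z=zstart; print("f0",f0,manip.current_tool_pos())
    while z>.045:
        z-=.001; manip.servo_line(binpt(x,0,z),q,vel=.015); f=fz(3)-f0
        if f>3: break
    print("touch z",z,"f",f,manip.current_tool_pos(),manip.current_clock(),manip.current_finger_gap())
    return z,f
E
python3 - <<'E'
from h import *
np.set_printoptions(precision=3,suppress=True)
place(.045,.095)
snap("w4");snap("t4","top");snap("s4","scene")
g=lambda x:np.clip(255*(x/255.)**.6,0,255).astype(np.uint8)
a=cv2.imread('pics/s4.png')[100:280,130:370];b=cv2.imread('pics/w4.png')
cv2.imwrite('pics/v4.png',g(np.hstack([cv2.resize(a,(400,300)),cv2.resize(b,(400,300))])))
E
```

```text
above 10.9917 [ 1.062  0.504 -0.86   1.756  0.426  1.08   1.37 ] 0.03969806991652531
f0 -1.1263405680031955 [ 0.518 -0.257  0.096]
touch z 0.07699999999999999 f 6.202292927544026 [ 0.518 -0.257  0.078] 17.25 0.03943804511899272
```

View pics/v4.png

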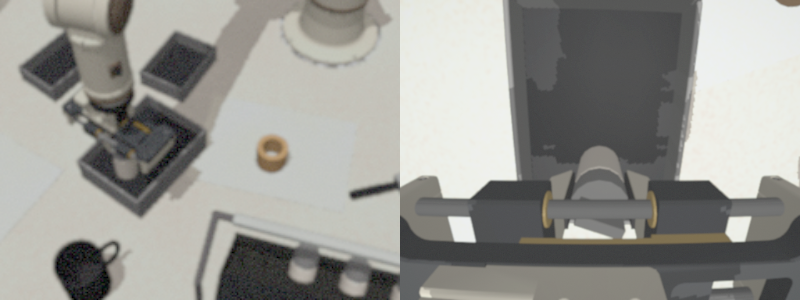

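The left half shows the jar upright in the bin, and in the right half it is centred between the walls at (600,185). It touched at a floor height of about 30 mm, inside the 10–36 mm range. I'll release it and fetch the second jar.

```bash
python3 - <<'E'
from h import *
np.set_printoptions(precision=3,suppress=True)
effector.open_jaws(); manip.servo_line(binpt(.045,0,.22),vel=.15); print(manip.current_clock(),manip.current_finger_gap())
r=tool(-24,yaw=RY);z=r.as_matrix()[:,2];q=r.as_quat();c=cap(-.04)
manip.move_pose(c-z*.16,q); print(manip.current_clock(),manip.current_q())
for d in (-.1,-.05,-.03,-.01,.01):
    s=manip.solve_ik(c+z*d,q); j=np.abs(s-manip.current_q()).max(); print(d,s,j)
    if j>.6: break
    manip.servo_line(c+z*d,q,vel=.07); print(manip.current_clock(),manip.current_force())
snap("w5");snap("t5","top")
g=lambda x:np.clip(255*(x/255.)**.6,0,255).astype(np.uint8)
a=cv2.imread('pics/t5.png')[115:265,230:430];b=cv2.imread('pics/w5.png')
cv2.imwrite('pics/v5.png',g(np.hstack([cv2.resize(a,(400,300)),cv2.resize(b,(400,300))])))
E
```

```text
19.475 0.09180189093715528
20.8 [ 0.901 -0.055 -1.158  2.229  0.132  0.424  1.672]
-0.1 [ 0.819  0.268 -1.219  2.227  0.957  0.471  0.929] 0.8254668886817368
```

View pics/v5.png

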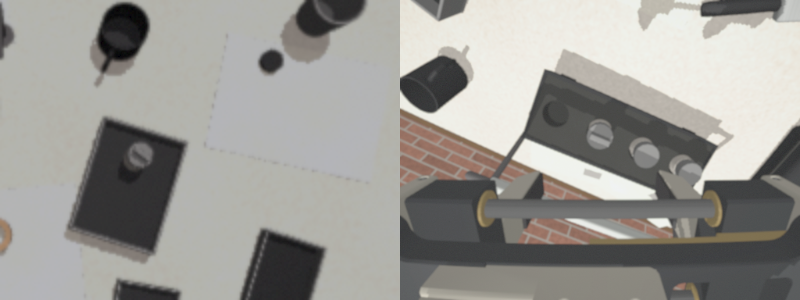

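The top view shows jar 1 upright in the bin with its tab visible, at (140,157). The wrist view shows pocket 1 empty and the next tabbed cap at (600,134).

```bash
python3 - <<'E'
from h import *
np.set_printoptions(precision=3,suppress=True)
r=tool(-24,yaw=RY);z=r.as_matrix()[:,2];q=r.as_quat();c=cap(-.04)
for d in (-.14,-.12,-.1,-.08,-.06,-.04,-.02,0,.012):
    s=manip.solve_ik(c+z*d,q); j=np.abs(s-manip.current_q()).max()
    if j>.6: print("jump",d,s);break
    manip.servo_line(c+z*d,q,vel=.06)
print(d,manip.current_clock(),manip.current_q(),manip.current_force(),manip.current_tool_pos()-(c+z*d))
snap("w6")
g=lambda x:np.clip(255*(x/255.)**.6,0,255).astype(np.uint8)
cv2.imwrite('pics/v6.png',g(cv2.imread('pics/w6.png')))
E
```

```text
0.012 25.1167 [ 0.338  0.462 -0.705  2.181  1.445  0.382  0.486] [0.172 0.565 0.385] [-0.  0.  0.]
```

View pics/v6.png

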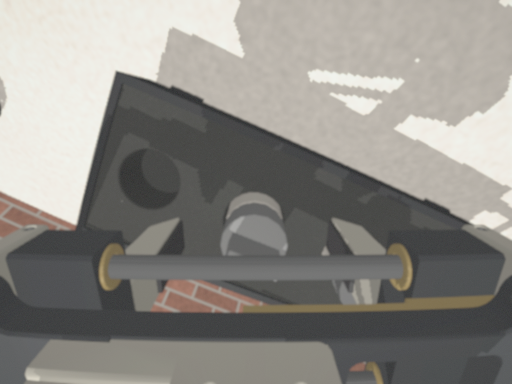

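The tabbed cap is centred at (254,235), midway between the fingers. The good neighbour is just behind the right finger at (345,290). I'll finish the approach in small steps while watching the force.

```bash
python3 - <<'E'
from h import *
np.set_printoptions(precision=3,suppress=True)
r=tool(-24,yaw=RY);z=r.as_matrix()[:,2];q=r.as_quat();c=cap(-.04)
for d in (.017,.022,.027,DEP):
    manip.servo_line(c+z*d,q,vel=.03); f=manip.current_force(); print(d,f)
    if np.linalg.norm(f)>5: raise SystemExit("contact")
effector.close(20); print(manip.current_finger_gap(),manip.current_force())
for d in (.02,0,-.02,-.04,-.06,-.09,-.12,-.15):
    manip.servo_line(c+z*d,q,vel=.08)
print(manip.current_clock(),manip.current_q(),manip.current_force(),manip.current_finger_gap(),manip.solve_ik(binpt(-.045,0,.2),down(0).as_quat()))
snap("w7")
E
```

```text
0.017 [-0.125  0.002 -0.123]
0.022 [1.03  0.481 0.339]
0.027 [ 0.448 -0.263 -0.455]
0.0318 [-0.671 -0.313  0.128]
0.03936313429461675 [ 1.323 -0.965  0.227]
30.7833 [ 0.986  0.003 -1.27   2.23   0.288  0.413  1.531] [ 1.979 -0.602 -1.265] 0.039615777703305745 [ 1.379  0.438 -1.149  1.957  0.464  1.045  1.331]
```

```bash
python3 - <<'E'
from h import *
np.set_printoptions(precision=3,suppress=True)
manip.move_pose(binpt(-.045,0,.25),down(0).as_quat()); print(manip.current_q())
z,f=place(-.045,.092)
if .07<z<.085:
    effector.open_jaws(); manip.servo_line(binpt(-.045,0,.25),vel=.15)
    print(manip.current_clock(),manip.current_finger_gap())
    q=manip.current_q(); p=np.array([.35,.1,.35]); 
    try: manip.move_pose(p,down(0).as_quat())
    except manip.PlanningError as e: print(e)
    manip.sleep(.3)
snap("t8","top");snap("s8","scene")
g=lambda x:np.clip(255*(x/255.)**.6,0,255).astype(np.uint8)
a=cv2.imread('pics/t8.png')[100:270,100:360];b=cv2.imread('pics/s8.png')[110:320,130:420]
cv2.imwrite('pics/v8.png',g(np.hstack([cv2.resize(a,(400,300)),cv2.resize(b,(400,300))])))
print(manip.current_clock())
E
```

```text
[ 1.525  0.484 -1.376  1.901  0.514  1.189  1.279]
above 32.4333 [ 1.458  0.535 -1.298  1.956  0.581  1.105  1.227] 0.039484142618757156
f0 -1.112721247623231 [ 0.431 -0.234  0.092]
touch z 0.07699999999999999 f 4.3062646896237915 [ 0.431 -0.233  0.077] 37.8917 0.03971835407360528
40.1667 0.09143225742323499
41.9083
```

View pics/v8.png

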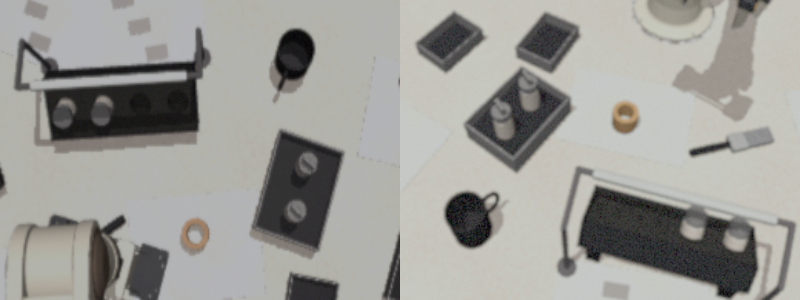

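Both tabbed jars stand upright in the largest bin, at (307,163) and (296,212) in the top half. The two plain jars are still in their pockets, the bystanders haven't moved, and the arm is clear.

```bash
python3 -c "
from h import *
print(manip.current_joint_velocities().round(3)); manip.hand_in(); print(manip.current_clock())"
```

```text
[-0.004 -0.006 -0.001 -0.003 -0.     0.    -0.   ]
the job is handed in; nothing more can be done
the job is handed in; nothing more can be done
```

Both tabbed rejects, which sat at rack y = -120 and -40 mm, now stand upright in the largest bin, and the job is handed in. I took each one out along its own axis with the jaws turned 24°, to clear the lamp bar and the neighbouring jars.

- **Lowering:** I felt for the floor in 1 mm steps at 15 mm/s and let go only at contact. The contact forces were about 6 N and 4 N, and both touches put the floor about 30 mm above the table.
- **Last pictures:** Both rejects are upright in the bin and both plain-capped jars are still in their pockets. The mug, tape roll and brush look unmoved, and the arm was parked clear.
- **Time:** The clock read about 42 s just before I handed in, against the 69 s limit.
- **Checks:** None failed. The only disagreement was in the bin corner positions, which differed by up to about 13 mm between the two camera views; the wrist view then showed the first jar centred between the bin's side walls.

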